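# Open the leaning coolant filter

### The arm

A 7-joint arm with a two-finger parallel gripper is mounted at the origin on the work surface. World frame = base frame: x ahead of the robot, y to its left, z up, the work surface at z = 0. Lengths are in m, angles in rad, forces in N, time in s.
With the tool pointing down it reaches from about 0.4 to 0.85 m from the base axis. Payload 4.5 kg.
Tool frame: the origin (TCP) lies at the very end of the fingers, on their centre line; the grasp point (between the pads) lies arm.grip_point_offset behind it (arm.grip_point_offset is the distance from the TCP to the grasp point, in m); z points along the fingers, y is the line along which they close (so a half turn about z gives the same grasp; the last joint's range is limited). The gripper opens to 88 mm and grips with 3 to 60 N. Pads are 18 mm wide; open, the fingers measure 123 mm over their backs; the gripper's body (75 mm by 187 mm) begins 45 mm behind the grasp point.
Start: joints at [-1.193, 0.689, -0.195, 1.565, 0.157, 0.902, -0.215], TCP at [0.211, 0.588, 0.239] pointing down, gripper open.
Joint ranges: [-3.01, 3.01], [-0.46, 2.08], [-1.47, 1.51], [0.13, 2.56], [-1, 4.14], [0.04, 2.09], [-2.66, 2.66]. Speed limits (rad/s): [2.57, 2.57, 3.14, 3.14, 3.14, 3.14, 3.14].

### API

Orientations are given as a unit quaternion [x, y, z, w].
In Python, from station import monitor, get_image, camera_model, arm gives the robot as it stands.
- The arm moves only by the tool arm_command, never from a script. Its argument "plan" is a list of rows, each a list of 5 numbers: the closure, from -1 (fully open) to 1 (shut), then the shift along the tool's x, y, z as a fraction of full scale, then the turn about the tool's z as a fraction of full scale. A call has 1 to 5 rows; each row is the pose to reach, as a shift and turn from the pose commanded when the call began, along the tool's axes at that moment; what a row does not reach only later rows make up. Full scale, the value 1, is 300 mm for a shift and 2 rad for a turn. A row lasts 1/8 s, in which the tool goes at most 62.5 mm and 10.7 degrees, less where a joint would pass 70% of its speed; a pose out of reach is approached as far as the arm can. A call with a number of a shift or a turn outside -1 to 1 is refused whole. A call with a gripper value outside its range is refused whole. The fingers move at their own pace and stop on an object; the grip force is fixed at half the most. Time passes only in rows, so rows that repeat a pose let the fingers close. It gives the time, the measured TCP pose, the force, the opening and the grip force at its end, in the units of the state.
- monitor.get_state(): the state, without advancing time (a new reading comes with each control period).
- get_image(name): name is "scene" or "top" or "wrist"; returns the picture (480x640x3 uint8, blue, green, red); there is no depth.
- camera_model(name): a dict with "camera_matrix" (3x3 intrinsics, pixels), "world_from_camera" (4x4, takes a point from camera to world coordinates); the wrist camera has in their place "mount" (4x4, takes a point from camera to tool coordinates, whose origin is the TCP and whose axes are the flange's). Camera axes: x right, y up, looking along -z (the intrinsics and any distortion apply to the point x, -y, -z); pixel columns grow to the right and rows downward; lengths in m; the calibration is good to about 2 mm. The wrist camera is an equidistant fisheye: a pixel r from the principal point sees the ray r / f radians off the axis. A picture is of the moment at which its call begins: read the wrist's pose just before it. camera_model takes no time and is no camera call.
- arm.hand_in(): hands the job in; it is judged then, once.
The state is a dict: "t": time; "q": joint angles; "joint_vel": joint speeds; "joint_efforts": joint torques, N m; "tool_pos": TCP position; "ee_rot": TCP orientation; "ft_force": force on the tool from outside, world axes, zero at the start; "wrist_torque": the same for the moment, N m; "opening": finger opening in m; "grasp_force": force on a finger pad.
Only numpy, scipy, OpenCV 4.12 (cv2) and the standard library are available. Lean on these libraries where they do the work, as an engineer would, in place of code of your own. Each camera call takes 0.05 s, during which the arm holds its last target. There are 200 camera calls.

### The job

Shut the coolant line by swinging the red valve lever all the way round to its stop, and only then open the filter: press its cover down against the spring, twist it about a quarter turn anticlockwise (seen from above the cover) and lift it off. Set the cover down in the steel tray, standing flat with its grip upward, without dropping it, and leave the other things on the bench where they are.

Things in the scene. Friction and masses are not known exactly. Their poses are not given: they have to be found in the camera images.
- filter_pot: Green round filter pot, outer radius 34 mm, fixed on a green stand (170 x 195 mm), leaning 25 degrees towards the robot. Origin: centre of its open rim, 125 mm above the table. z: the pot's axis, up out of the mouth (25 degrees from vertical). x: the line of the cover's two ears while locked. Turning anticlockwise below means about +z.
- cover: Loose bayonet cover, 0.2 to 0.45 kg. Origin: centre of its underside (foot of the spigot); z: its axis, up through the grip. Aluminium spigot radius 26 mm, z 0 to 24; flange radius 38 mm, z 24 to 34; two yellow ears, 16 mm wide, at z 24 to 34, reaching 52 mm out along +x and -x. Locked: on the pot's axis, origin 14 mm below the rim, axes parallel to the pot's.
- cover_grip (a point): On the cover's axis, 64 mm above its underside: the middle of the pads' best hold on its black grip bar. The bar is 70 mm long along the cover's x, 22 mm wide along y (pinch it across y), from 34 to 79 mm above the underside.
- keeper_a (a point): Roof of the keeper over the ear on the pot's +x side: 51 mm out, at the roof's underside, 20 mm above the rim. The two keepers are roofed channels at radius 41 to 61 mm, tops 26 mm above the rim, covering -24 to +60 degrees round the axis from the locked ear. The clockwise end is a wall; a lip hanging 5 mm from the roof, just anticlockwise of the ear, bars the turn.
- keeper_b (a point): The same on the pot's -x side. A spring in the pot pushes the cover up (about 9 N locked, 15 N fully down). Press 6 to 8 mm along the axis to pass the lips (it stops at 9 mm), keep it down and turn anticlockwise: from 72 degrees the ears are free, 75 to 90 is right, at about 150 a wall bars the way. The spring then lifts it 6 mm above locked; 50 mm up along the axis it is clear.
- valve (a joint): Angle of the red valve lever about its vertical stem, rad: 0 = open (along the brass pipe), pi/2 = shut (at its stop, across the pipe, pointing away from the robot). It turns clockwise seen from above as it grows; it takes about 0.12 N m and stays where it is left.
- valve_pivot (a point): On the valve lever's turning axis, at the lever's mid-height, 163 mm above the table.
- valve_tip (a point): Free end of the valve lever, 112 mm from the pivot. The red sleeve reaches from 40 to 112 mm from the pivot, is 20 mm wide and 22 mm high (152 to 174 mm above the table); free space below it down to 120 mm.
- tray: Shallow rectangular steel tray lined with black rubber, fixed, 190 mm (x) by 170 mm (y), walls 14 mm high, inner floor 6 mm above the table. Origin: centre of its underside, on the table. It stands left or right of the filter; a vise stands on the other side.
- vise: Dark steel machine vise, fixed, 210 mm (x) by 100 mm (y), 72 mm high. Origin: centre of its underside. Keep clear.
- oil_bottle: Yellow oil bottle, radius 30 mm, 150 mm tall, loose. Origin: centre of its underside. Leave it alone.
- paste_jar: Blue jar, radius 35 mm, 75 mm tall, loose. Origin: centre of its underside. Leave it alone.
- arbor: Turned steel arbor standing upright, radius 24 mm, 75 mm tall, loose. Origin: centre of its underside. Leave it alone.
- parallel_bar: Ground steel bar 150 x 30 x 20 mm lying flat, long along x, loose. Origin: centre of its underside. Leave it alone.
- wrench: Steel wrench 200 mm long lying along its x axis, loose, under 20 mm high. Leave it alone.
- hammer: Hammer 260 mm long lying along its x axis, loose. Leave it alone.

How it is judged:
By the outcome, as a careful person would: the job done as asked, in the order asked, and still so for the second after the job is handed in, with the robot touching nothing.
It also fails if it takes over 59 s, if anything falls off the work surface, if the arm or the gripper's body presses on something with over 40 N, if the wrist force passes 120 N, or if a joint passes its speed limit or range.

## Working session

There is one attempt and no reset: what is moved stays moved. The work goes in short steps, Python scripts to look and compute and a tool call to move; the robot and the scene stay as the last step left them, time stands still between calls to the robot, and variables do not carry over. Pictures are saved under pics/ and viewed, at most 10 in all, crops included, and the job is handed in when it is done.

Besides the shell and the picture viewer there is one more tool, called after "Call:" in YAML: its name, and indented under it one key for each argument. arm_command: Moves the arm, as the interface text tells. Shift numbers are shares of 300 mm and turn numbers shares of 2 rad, none past 1 either way. Its arguments: {"type":"object","properties":{"plan":{"type":"array"}},"required":["plan"]}

```bash
ls; mkdir -p pics
python3 - <<'E'
from station import monitor,get_image,camera_model,arm
import cv2,numpy as np
for n in ("scene","top"):
    cv2.imwrite(f"pics/{n}0.png",get_image(n))
    m=camera_model(n); print(n,{k:np.round(v,4).tolist() if not isinstance(v,str) else v for k,v in m.items()})
m=camera_model("wrist");print(m)
print(monitor.get_state(),arm.grip_point_offset)
E
```

```text
pics
scene {'camera_matrix': [[462.2298, 0.0, 321.9756], [0.0, 462.2298, 245.8581], [0.0, 0.0, 1.0]], 'world_from_camera': [[0.4677, -0.7232, 0.5082, 1.058], [0.8839, 0.3784, -0.2749, -0.2448], [0.0064, 0.5778, 0.8162, 0.897], [0.0, 0.0, 0.0, 1.0]]}
top {'camera_matrix': [[552.7787, 0.0, 312.7799], [0.0, 552.7787, 237.8444], [0.0, 0.0, 1.0]], 'world_from_camera': [[0.0152, 0.9953, -0.0959, 0.4701], [-0.9999, 0.0153, 0.0003, 0.0226], [0.0018, 0.0958, 0.9954, 1.2435], [0.0, 0.0, 0.0, 1.0]]}
{'camera_matrix': array([[371.64829954,   0.        , 314.4274518 ],
       [  0.        , 371.64829954, 250.49348073],
       [  0.        ,   0.        ,   1.        ]]), 'mount': array([[-3.87100918e-04,  9.58750823e-01,  2.84247622e-01,
         7.32864075e-02],
       [ 9.99999481e-01,  6.38930831e-04, -7.93233524e-04,
         5.62363391e-04],
       [-9.42127862e-04,  2.84247167e-01, -9.58750573e-01,
        -1.46236469e-01],
       [ 0.00000000e+00,  0.00000000e+00,  0.00000000e+00,
         1.00000000e+00]])}
{'t': 0.1, 'q': array([-1.19318573,  0.6899006 , -0.19455895,  1.56622256,  0.15734332,
        0.90254515, -0.21510308]), 'joint_vel': array([-0.00012703, -0.00265251,  0.00058585, -0.00318913,  0.00148548,
        0.00088186,  0.00013371]), 'joint_efforts': array([-2.78328036e-03, -5.28497994e+01, -1.27168123e+00, -1.53837812e+01,
       -5.26723545e-02,  1.99272676e-03,  4.59138971e-05]), 'tool_pos': array([0.21051387, 0.58787156, 0.23799561]), 'ee_rot': array([ 1.70996778e-01,  9.85271231e-01, -8.35177348e-04, -7.53613564e-05]), 'ft_force': array([ 0.11493769, -0.4812697 , -0.1825056 ]), 'wrist_torque': array([0.00398055, 0.02691744, 0.00794413]), 'grasp_force': 0.0, 'opening': 0.08826736666153528} 0.0187
```

View pics/scene0.png

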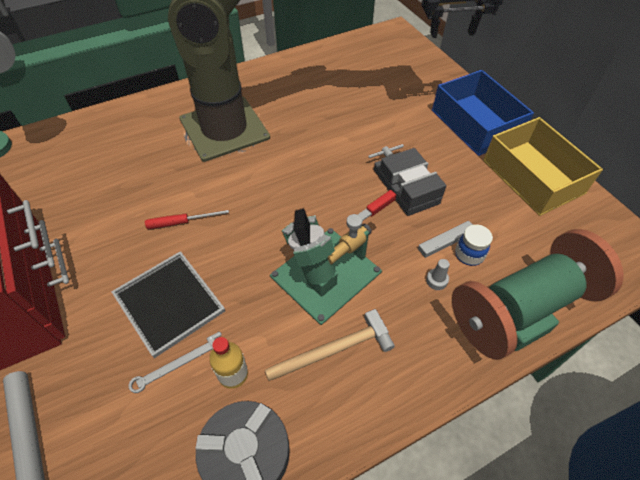

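View pics/top0.png

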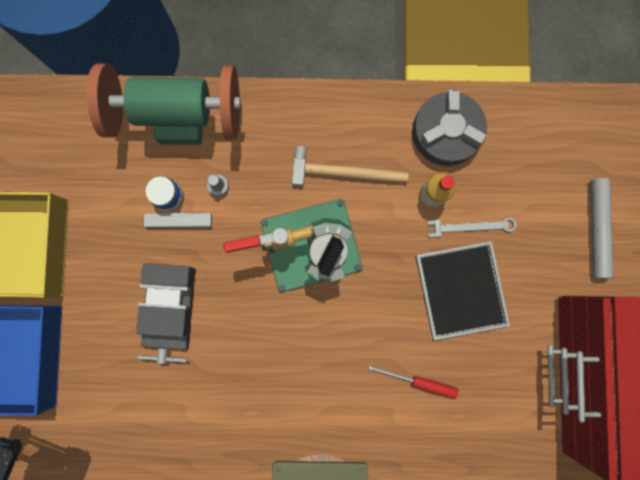

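The scene view shows the pot at about (310,245), the lever at (380,205) and the tray at (168,302). In the top view the cover's black bar is at (330,257), the lever runs from its hub (280,237) to its tip (225,246), and the tray is at (462,291). The vise is on the left. Next I'll measure with colour masks and take an enlarged crop of the filter.

```bash
cat > h.py <<'E'
import cv2,numpy as np
from station import monitor,get_image,camera_model,arm
def ray(n,u,v):
    m=camera_model(n);K=m["camera_matrix"];T=m["world_from_camera"]
    d=np.array([(u-K[0,2])/K[0,0],-(v-K[1,2])/K[1,1],-1.]);d=T[:3,:3]@d
    return T[:3,3],d/np.linalg.norm(d)
def onz(n,u,v,z):
    o,d=ray(n,u,v);return o+d*(z-o[2])/d[2]
def tri(p,q):
    (a,d),(b,e)=ray("top",*p),ray("scene",*q)
    s=np.linalg.lstsq(np.c_[d,-e],b-a,rcond=None)[0]
    P,Q=a+s[0]*d,b+s[1]*e
    return (P+Q)/2,np.linalg.norm(P-Q)
def proj(n,P):
    m=camera_model(n);K=m["camera_matrix"];T=m["world_from_camera"]
    c=T[:3,:3].T@(np.asarray(P)-T[:3,3]);return np.array([K[0,2]-K[0,0]*c[0]/c[2],K[1,2]+K[1,1]*c[1]/c[2]])
E
python3 - <<'E'
from h import *
t=cv2.imread("pics/top0.png");s=cv2.imread("pics/scene0.png")
a=cv2.resize(t[190:300,250:370],None,fx=4,fy=4,interpolation=cv2.INTER_CUBIC)[:, :400]
a=cv2.resize(t[195:295,260:360],(400,400),interpolation=cv2.INTER_CUBIC)
b=cv2.resize(s[195:295,265:365],(400,400),interpolation=cv2.INTER_CUBIC)
cv2.imwrite("pics/crop.png",np.hstack([a,b]))
def mask(im,lo,hi,box):
    x0,y0,x1,y1=box;h=cv2.cvtColor(im,cv2.COLOR_BGR2HSV);m=cv2.inRange(h,np.array(lo),np.array(hi))
    z=np.zeros_like(m);z[y0:y1,x0:x1]=m[y0:y1,x0:x1];return z
def big(m): 
    c=max(cv2.findContours(m,0,2)[0],key=cv2.contourArea);return c
m=mask(t,(0,150,60),(6,255,255),(200,220,290,270))|mask(t,(172,150,60),(180,255,255),(200,220,290,270))
c=big(m);r=cv2.minAreaRect(c);bx=cv2.boxPoints(r);print("red",r)
for p in bx: print(np.round(onz("top",*p,.174),4))
m=mask(s,(0,150,60),(6,255,255),(340,180,410,230))|mask(s,(172,150,60),(180,255,255),(340,180,410,230))
r=cv2.minAreaRect(big(m));print("red scene",r,cv2.boxPoints(r).tolist())
m=mask(t,(0,0,0),(180,255,45),(405,230,520,350));r=cv2.minAreaRect(big(m));print("tray",r,onz("top",*r[0],.006))
for p in cv2.boxPoints(r): print(np.round(onz("top",*p,.006),4))
for n,im,bb in(("top",t,(300,225,360,290)),("scene",s,(285,200,325,255))):
    m=mask(im,(0,0,0),(180,255,40),bb);c=big(m);r=cv2.minAreaRect(c);print("bar",n,cv2.contourArea(c),r,cv2.approxPolyDP(c,1.5,True)[:,0].tolist())
m=mask(t,(65,60,30),(90,255,200),(250,190,370,300));r=cv2.minAreaRect(big(m));print("stand",r)
for p in cv2.boxPoints(r): print(np.round(onz("top",*p,.01),4))
E
```

```text
red ((241.11219787597656, 243.6902313232422), (10.336769104003906, 35.689796447753906), 77.90524291992188)
[0.5616 0.1972 0.174 ]
[0.5772 0.1299 0.174 ]
[0.5575 0.1252 0.174 ]
[0.542  0.1924 0.174 ]
red scene ((381.6120300292969, 201.884033203125), (11.510688781738281, 30.99031639099121), 55.304847717285156) [[365.5960388183594, 205.97203063964844], [391.0760192871094, 188.33204650878906], [397.6280212402344, 197.79603576660156], [372.1480407714844, 215.43601989746094]]
tray ((455.7378234863281, 316.27301025390625), (23.89447784423828, 25.51194953918457), 72.89727020263672) [ 0.41925123 -0.29774207  0.006     ]
[ 0.4356 -0.263   0.006 ]
[ 0.453  -0.3174  0.006 ]
[ 0.4029 -0.3324  0.006 ]
[ 0.3857 -0.2782  0.006 ]
bar top 414.0 ((330.06182861328125, 256.0325622558594), (13.366923332214355, 36.60767364501953), 27.758541107177734) [[335, 238], [332, 238], [319, 263], [319, 268], [323, 273], [328, 274], [341, 248], [340, 242]]
bar scene 370.0 ((301.5, 226.5), (15.0, 35.0), 0.0) [[302, 209], [296, 211], [294, 230], [301, 244], [309, 242], [309, 224]]
stand ((295.82061767578125, 263.7660827636719), (45.7852783203125, 48.50519943237305), 76.26373291015625)
[0.5661 0.1247 0.01  ]
[0.5936 0.0197 0.01  ]
[ 0.4945 -0.006   0.01  ]
[0.4674 0.0983 0.01  ]
```

View pics/crop.png

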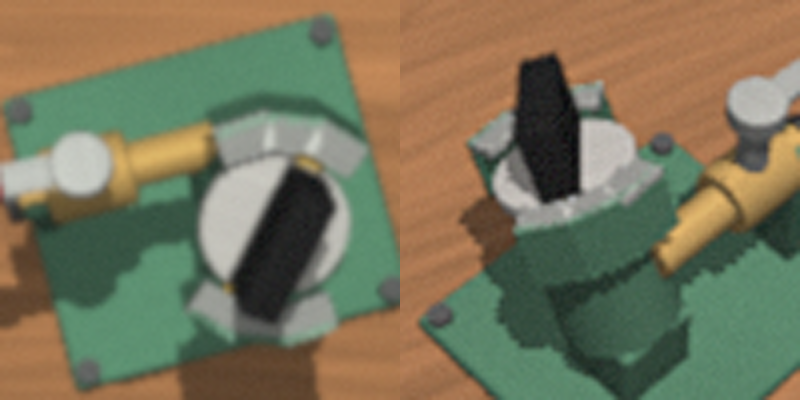

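The crop's left half shows the flange disc around (275,225), the bar from (305,165) to (265,315) and the valve cap at (82,163). From the sleeve, which measures 69 x 20 mm as it should, the pivot comes out near (0.577, 0.087). The cap agrees. The lever points at about 103°. I'll do the valve first with the fingers closed as a peg, and measure the cover later from close by.

Call:
arm_command:
  plan:
    - [1,-0.19,-0.13,0,-0.07]
    - [1,-0.38,-0.26,0,-0.14]
    - [1,-0.57,-0.38,0,-0.21]
    - [1,-0.74,-0.5,0,-0.288]
    - [1,-0.74,-0.5,0,-0.288]

```text
t: 0.72
tool_pos: [0.3721, 0.3674, 0.2381]
ee_rot: [-0.112, 0.994, -0.002, -0.0]
ft_force: [-0.5, 0.8, 0.4]
opening: 0.0403
grasp_force: 0.0
```

```bash
cat >> h.py <<'E'
from scipy.spatial.transform import Rotation as Ro
def go(P,yaw=None):
    "fractions to bring TCP to P, with tool y at yaw (deg)"
    s=monitor.get_state();R=Ro.from_quat(s["ee_rot"]).as_matrix()
    d=R.T@(np.asarray(P)-s["tool_pos"])/.3
    y=np.degrees(np.arctan2(R[1,1],R[0,1]));tn=0 if yaw is None else np.radians((y-yaw+180)%360-180)/2
    print("frac",np.round(d,3),"turn",round(tn,3),"|yaw",round(y,1),"tilt",round(np.degrees(np.arccos(-R[2,2])),2),"pos",np.round(s["tool_pos"],4),"q",np.round(s["q"],2),"F",np.round(s["ft_force"],1),"t",s["t"])
E
python3 -c "
from h import *
go((.5257,.157,.238),103);print(onz('top',280.5,235.75,.18))"
```

```text
frac [-0.342 -0.798  0.003] turn -0.001 |yaw 102.9 tilt 0.21 pos [0.3721 0.3674 0.2381] q [-0.62  0.58 -0.39  1.86  0.31  0.76  0.61] F [-0.5  0.8  0.4] t 0.725
[0.57561583 0.08472014 0.18      ]
```

Call:
arm_command:
  plan:
    - [1,-0.09,-0.2,0,0]
    - [1,-0.17,-0.4,0,0]
    - [1,-0.26,-0.6,0,0]
    - [1,-0.342,-0.798,0,0]
    - [1,-0.342,-0.798,0.1,0]

```text
t: 1.35
tool_pos: [0.5283, 0.1592, 0.2095]
ee_rot: [-0.111, 0.994, -0.0, 0.003]
ft_force: [-0.9, 0.4, -0.7]
opening: 0.0003
grasp_force: 0.0
```

```bash
python3 -c "
from h import *
go((.5257,.157,.150),103)
import math
# arc waypoints: lever angle a, contact 80mm, centre offset 19 behind
pv=np.array([.577,.0868])
for a in (103,93,73,53,33,13):
    r=math.radians(a);d=np.array([math.cos(r),math.sin(r)]);n=np.array([-d[1],d[0]])
    P=pv+.08*d+.019*n;print(a,P.round(4));go((*P,.150),a)
cv2.imwrite('pics/top1.png',get_image('top')[150:350,180:420])
"
```

```text
frac [ 0.011 -0.005  0.198] turn -0.002 |yaw 102.8 tilt 0.32 pos [0.5283 0.1592 0.2095] q [-0.14  0.65 -0.4   1.82  0.36  0.74  1.06] F [-0.9  0.4 -0.7] t 1.35
103 [0.5405 0.1605]
frac [-0.04  -0.004  0.198] turn -0.002 |yaw 102.8 tilt 0.32 pos [0.5283 0.1592 0.2095] q [-0.14  0.65 -0.4   1.82  0.36  0.74  1.06] F [-0.9  0.4 -0.7] t 1.35
93 [0.5538 0.1657]
frac [-0.087  0.003  0.199] turn 0.085 |yaw 102.8 tilt 0.32 pos [0.5283 0.1592 0.2095] q [-0.14  0.65 -0.4   1.82  0.36  0.74  1.06] F [-0.9  0.4 -0.7] t 1.35
73 [0.5822 0.1689]
frac [-0.181 -0.008  0.199] turn 0.26 |yaw 102.8 tilt 0.32 pos [0.5283 0.1592 0.2095] q [-0.14  0.65 -0.4   1.82  0.36  0.74  1.06] F [-0.9  0.4 -0.7] t 1.35
53 [0.61   0.1621]
frac [-0.267 -0.05   0.2  ] turn 0.434 |yaw 102.8 tilt 0.32 pos [0.5283 0.1592 0.2095] q [-0.14  0.65 -0.4   1.82  0.36  0.74  1.06] F [-0.9  0.4 -0.7] t 1.35
33 [0.6337 0.1463]
frac [-0.332 -0.119  0.2  ] turn 0.609 |yaw 102.8 tilt 0.32 pos [0.5283 0.1592 0.2095] q [-0.14  0.65 -0.4   1.82  0.36  0.74  1.06] F [-0.9  0.4 -0.7] t 1.35
13 [0.6507 0.1233]
frac [-0.37  -0.207  0.201] turn 0.783 |yaw 102.8 tilt 0.32 pos [0.5283 0.1592 0.2095] q [-0.14  0.65 -0.4   1.82  0.36  0.74  1.06] F [-0.9  0.4 -0.7] t 1.35
```

Call:
arm_command:
  plan:
    - [1,0.02,0,0.198,0]
    - [1,0.02,0,0.2,0]
    - [1,-0.03,-0.002,0.2,0]
    - [1,-0.06,0,0.2,0.04]
    - [1,-0.087,0.003,0.2,0.085]

```text
t: 2.02
tool_pos: [0.5492, 0.1721, 0.1509]
ee_rot: [-0.031, 1.0, 0.001, 0.0]
ft_force: [-2.4, -0.3, -0.6]
opening: 0.0003
grasp_force: 0.7
```

```bash
python3 -c "
from h import *
import math
pv=np.array([.577,.0868])
for a in (83,73,63,53,43,33,23,13):
    r=math.radians(a);d=np.array([math.cos(r),math.sin(r)]);n=np.array([-d[1],d[0]])
    P=pv+.08*d+.019*n;go((*P,.150),a)
"
```

```text
frac [-0.062 -0.016  0.003] turn 0.092 |yaw 93.5 tilt 0.1 pos [0.5492 0.1721 0.1509] q [-0.2   0.75 -0.31  1.8   0.36  0.65  0.91] F [-2.4 -0.3 -0.6] t 2.025
frac [-0.109 -0.017  0.003] turn 0.179 |yaw 93.5 tilt 0.1 pos [0.5492 0.1721 0.1509] q [-0.2   0.75 -0.31  1.8   0.36  0.65  0.91] F [-2.4 -0.3 -0.6] t 2.025
frac [-0.156 -0.028  0.003] turn 0.266 |yaw 93.5 tilt 0.1 pos [0.5492 0.1721 0.1509] q [-0.2   0.75 -0.31  1.8   0.36  0.65  0.91] F [-2.4 -0.3 -0.6] t 2.025
frac [-0.2   -0.046  0.003] turn 0.353 |yaw 93.5 tilt 0.1 pos [0.5492 0.1721 0.1509] q [-0.2   0.75 -0.31  1.8   0.36  0.65  0.91] F [-2.4 -0.3 -0.6] t 2.025
frac [-0.241 -0.071  0.003] turn 0.441 |yaw 93.5 tilt 0.1 pos [0.5492 0.1721 0.1509] q [-0.2   0.75 -0.31  1.8   0.36  0.65  0.91] F [-2.4 -0.3 -0.6] t 2.025
frac [-0.276 -0.103  0.003] turn 0.528 |yaw 93.5 tilt 0.1 pos [0.5492 0.1721 0.1509] q [-0.2   0.75 -0.31  1.8   0.36  0.65  0.91] F [-2.4 -0.3 -0.6] t 2.025
frac [-0.305 -0.141  0.003] turn 0.615 |yaw 93.5 tilt 0.1 pos [0.5492 0.1721 0.1509] q [-0.2   0.75 -0.31  1.8   0.36  0.65  0.91] F [-2.4 -0.3 -0.6] t 2.025
frac [-0.328 -0.183  0.003] turn 0.703 |yaw 93.5 tilt 0.1 pos [0.5492 0.1721 0.1509] q [-0.2   0.75 -0.31  1.8   0.36  0.65  0.91] F [-2.4 -0.3 -0.6] t 2.025
```

Contact is made, with about 2.4 N of force. Sweeping on.

Call:
arm_command:
  plan:
    - [1,-0.062,-0.016,0.003,0.092]
    - [1,-0.109,-0.017,0.003,0.179]
    - [1,-0.156,-0.028,0.003,0.266]
    - [1,-0.2,-0.046,0.003,0.353]
    - [1,-0.241,-0.071,0.003,0.441]

```text
t: 2.65
tool_pos: [0.6223, 0.1567, 0.1503]
ee_rot: [0.4, 0.917, 0.002, -0.001]
ft_force: [-2.7, 0.9, 0.2]
opening: 0.0005
grasp_force: 1.0
```

```bash
python3 -c "
from h import *
import math
pv=np.array([.577,.0868])
for a in (33,23,13,10,8):
    r=math.radians(a);d=np.array([math.cos(r),math.sin(r)]);n=np.array([-d[1],d[0]])
    P=pv+.08*d+.019*n;go((*P,.150),a)
"
```

```text
frac [-0.051  0.004  0.001] turn 0.086 |yaw 42.9 tilt 0.24 pos [0.6223 0.1567 0.1503] q [-0.27  0.81 -0.08  1.59  0.08  0.74  0.36] F [-2.7  0.9  0.2] t 2.65
frac [-0.099  0.003  0.001] turn 0.174 |yaw 42.9 tilt 0.24 pos [0.6223 0.1567 0.1503] q [-0.27  0.81 -0.08  1.59  0.08  0.74  0.36] F [-2.7  0.9  0.2] t 2.65
frac [-0.146 -0.006  0.   ] turn 0.261 |yaw 42.9 tilt 0.24 pos [0.6223 0.1567 0.1503] q [-0.27  0.81 -0.08  1.59  0.08  0.74  0.36] F [-2.7  0.9  0.2] t 2.65
frac [-0.16  -0.011  0.   ] turn 0.287 |yaw 42.9 tilt 0.24 pos [0.6223 0.1567 0.1503] q [-0.27  0.81 -0.08  1.59  0.08  0.74  0.36] F [-2.7  0.9  0.2] t 2.65
frac [-0.169 -0.014  0.   ] turn 0.304 |yaw 42.9 tilt 0.24 pos [0.6223 0.1567 0.1503] q [-0.27  0.81 -0.08  1.59  0.08  0.74  0.36] F [-2.7  0.9  0.2] t 2.65
```

Call:
arm_command:
  plan:
    - [1,-0.051,0.004,0,0.086]
    - [1,-0.099,0.003,0,0.174]
    - [1,-0.146,-0.006,0,0.261]
    - [1,-0.152,-0.008,0,0.27]
    - [1,-0.152,-0.008,0,0.27]

```text
t: 3.28
tool_pos: [0.6496, 0.1296, 0.1504]
ee_rot: [0.626, 0.78, 0.004, -0.006]
ft_force: [-5.6, 10.6, 3.5]
opening: 0.0005
grasp_force: 6.1
```

```bash
python3 -c "
from h import *
import math
pv=np.array([.577,.0868])
for a in (13,10,8,6):
    r=math.radians(a);d=np.array([math.cos(r),math.sin(r)]);n=np.array([-d[1],d[0]])
    P=pv+.08*d+.019*n;go((*P,.150),a)
"
```

```text
frac [-0.021 -0.001  0.001] turn -0.004 |yaw 12.6 tilt 0.82 pos [0.6496 0.1296 0.1504] q [-0.29  0.84  0.05  1.53 -0.08  0.77  0.02] F [-5.6 10.6  3.5] t 3.275
frac [-0.035  0.002  0.001] turn 0.022 |yaw 12.6 tilt 0.82 pos [0.6496 0.1296 0.1504] q [-0.29  0.84  0.05  1.53 -0.08  0.77  0.02] F [-5.6 10.6  3.5] t 3.275
frac [-0.045  0.004  0.001] turn 0.04 |yaw 12.6 tilt 0.82 pos [0.6496 0.1296 0.1504] q [-0.29  0.84  0.05  1.53 -0.08  0.77  0.02] F [-5.6 10.6  3.5] t 3.275
frac [-0.054  0.005  0.   ] turn 0.057 |yaw 12.6 tilt 0.82 pos [0.6496 0.1296 0.1504] q [-0.29  0.84  0.05  1.53 -0.08  0.77  0.02] F [-5.6 10.6  3.5] t 3.275
```

Call:
arm_command:
  plan:
    - [1,-0.045,0,0,0]
    - [1,-0.045,0,0,0]
    - [1,0.12,0,0,0]
    - [1,0.12,0,0,0]

```text
t: 3.78
tool_pos: [0.6432, 0.163, 0.1502]
ee_rot: [0.625, 0.781, 0.003, -0.003]
ft_force: [0.3, -0.8, -0.5]
opening: 0.0002
grasp_force: 0.0
```

```bash
python3 -c "
from h import *
t=get_image('top');cv2.imwrite('pics/top2.png',t)
b=t[150:300,200:340];h=cv2.cvtColor(b,cv2.COLOR_BGR2HSV);m=cv2.inRange(h,(0,150,60),(6,255,255))|cv2.inRange(h,(172,150,60),(180,255,255))
for c in cv2.findContours(m,0,2)[0]:
    if cv2.contourArea(c)>30:
        r=cv2.minAreaRect(c);print(r);P=np.array([onz('top',u+200,v+150,.174)[:2] for u,v in cv2.boxPoints(r)]);print(P.round(4),r)
go((.5,.1,.25),-117)
"
```

```text
((69.81681060791016, 48.047794342041016), (35.42321014404297, 9.802384376525879), 75.3791275024414)
[[0.6813 0.1263]
 [0.6865 0.1078]
 [0.6189 0.0888]
 [0.6138 0.1072]] ((69.81681060791016, 48.047794342041016), (35.42321014404297, 9.802384376525879), 75.3791275024414)
frac [-0.085 -0.511 -0.335] turn 1.13 |yaw 12.5 tilt 0.28 pos [0.6443 0.1585 0.15  ] q [-0.34  0.84  0.07  1.53 -0.08  0.77 -0.02] F [ 0.4 -0.3  0.4] t 3.825
```

The lever stopped against a hard load and now reads 15.7° in the image. The stand's yaw is about 15.4°, so it is shut at its stop. Now I'll move above the filter and look with the wrist camera.

Call:
arm_command:
  plan:
    - [1,0,0,-0.2,0.09]
    - [0,0,0,-0.38,0.18]
    - [0,-0.16,-0.16,-0.4,0.27]
    - [0,-0.31,-0.32,-0.4,0.36]
    - [0,-0.47,-0.476,-0.4,0.45]

```text
t: 4.45
tool_pos: [0.5409, -0.0054, 0.2696]
ee_rot: [0.906, 0.424, 0.001, 0.0]
ft_force: [1.5, -1.0, 0.6]
opening: 0.0383
grasp_force: 0.0
```

Call:
arm_command:
  plan:
    - [0,0,0,0,0.09]
    - [0,0,0,0,0.18]
    - [0,0,0,0,0.27]
    - [0,0,0,0,0.36]
    - [0,0,0,0,0.45]

```text
t: 5.08
tool_pos: [0.542, -0.0036, 0.2692]
ee_rot: [1.0, -0.013, 0.001, -0.001]
ft_force: [-0.9, -0.3, 0.1]
opening: 0.0438
grasp_force: 0.0
```

```bash
python3 -c "
from h import *
go((.535,-.01,.27),-117)
"
```

```text
frac [-0.023  0.022 -0.003] turn 0.223 |yaw -91.4 tilt 0.14 pos [ 0.542  -0.0036  0.2692] q [-0.45  0.61  0.63  1.81 -0.46  0.87 -1.2 ] F [-0.9 -0.3  0.1] t 5.075
```

```bash
cat >> h.py <<'E'
def wray(u,v,s):
    m=camera_model("wrist");K=m["camera_matrix"];M=m["mount"]
    x,y=u-K[0,2],v-K[1,2];r=np.hypot(x,y);th=r/K[0,0]
    d=np.array([x/r*np.sin(th),-y/r*np.sin(th),-np.cos(th)])
    R=Ro.from_quat(s["ee_rot"]).as_matrix()
    return s["tool_pos"]+R@M[:3,3],R@M[:3,:3]@d
def wz(u,v,s,z):
    o,d=wray(u,v,s);return o+d*(z-o[2])/d[2]
def wproj(P,s):
    m=camera_model("wrist");K=m["camera_matrix"];M=m["mount"];R=Ro.from_quat(s["ee_rot"]).as_matrix()
    c=M[:3,:3].T@(R.T@(np.asarray(P)-s["tool_pos"])-M[:3,3]);th=np.arctan2(np.hypot(c[0],c[1]),-c[2]);r=np.hypot(c[0],c[1])
    return np.array([K[0,2]+K[0,0]*th*c[0]/r,K[1,2]-K[0,0]*th*c[1]/r])
E
python3 -c "
from h import *
import pickle
s=monitor.get_state();im=get_image('wrist');cv2.imwrite('pics/w1.png',im);pickle.dump(s,open('w1.pkl','wb'));print(wproj((.52,-.01,.16),s))"
```

```text
[325.22378485 276.52722553]
```

View pics/w1.png

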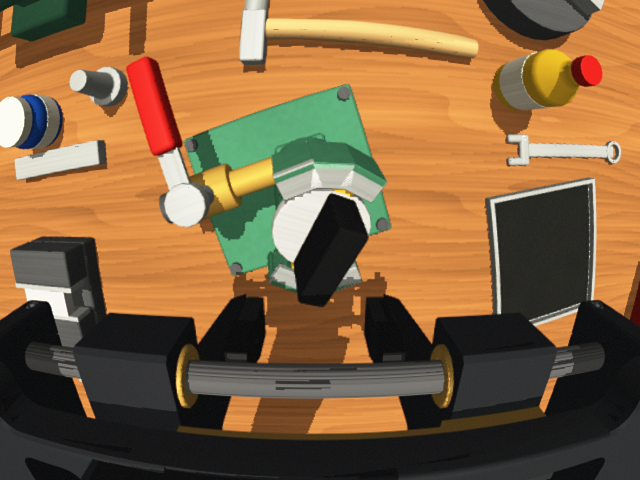

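The wrist view shows the black bar from about (345,200) down to (315,300), with a bit of yellow ear at (345,193). The stand's bolts are at (345,93), (191,145), (237,268) and (382,225). Next is a brightened crop to find the bar's top face.

```bash
python3 -c "
from h import *
import pickle
s=pickle.load(open('w1.pkl','rb'));im=cv2.imread('pics/w1.png')
c=im[180:315,260:395].astype(float);g=np.clip(255*(c/255)**.45,0,255).astype(np.uint8)
g=np.clip((c)*5,0,255).astype(np.uint8)
cv2.imwrite('pics/w1c.png',np.hstack([cv2.resize(g,(400,400),interpolation=cv2.INTER_CUBIC),cv2.resize(c.astype(np.uint8),(400,400),interpolation=cv2.INTER_CUBIC)]))
B=[wz(u,v,s,.012) for u,v in ((345,93),(191,145),(237,268),(382,225))]
print(np.round(B,4), np.mean(B,0))
for a,b in ((0,1),(3,2)): d=B[b]-B[a];print(np.degrees(np.arctan2(d[1],d[0])),np.linalg.norm(d))
for a,b in ((2,1),(3,0)): d=B[b]-B[a];print(np.degrees(np.arctan2(d[1],d[0])),np.linalg.norm(d))
"
```

```text
[[ 0.6708 -0.0382  0.012 ]
 [ 0.6223  0.1329  0.012 ]
 [ 0.4777  0.0897  0.012 ]
 [ 0.5247 -0.0777  0.012 ]] [0.5738744  0.02668464 0.012     ]
105.83620839499396 0.17784213795161596
105.67531732392435 0.17385439350844048
16.65967839145842 0.15092238947999906
15.147682343251658 0.15140593064395563
```

View pics/w1c.png

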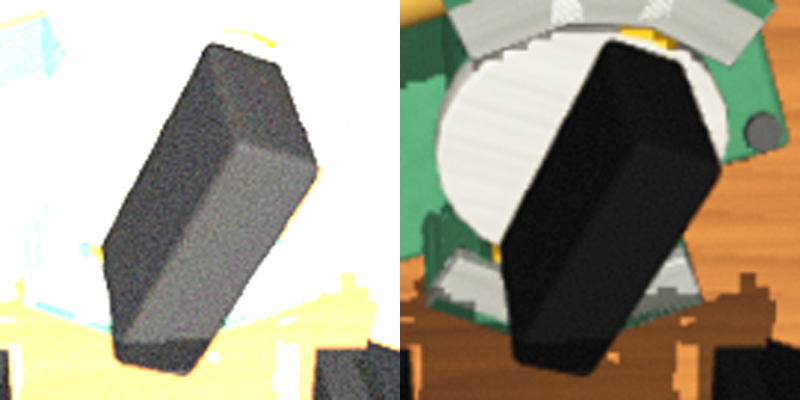

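The brightened crop shows seven bar corners. The top face is at (237,145), (317,165), (190,375) and (118,350), and the base at (210,45), (277,65) and (103,250). I know the bar's size, so solvePnP gives its pose, which I'll check against the 25° lean and the 125 mm rim height.

```bash
python3 -c "
from h import *
import pickle
s=pickle.load(open('w1.pkl','rb'))
m=camera_model('wrist');K=m['camera_matrix'];M=m['mount']
obj=np.array([[35,11,79],[35,-11,79],[-35,-11,79],[-35,11,79],[35,11,34],[35,-11,34],[-35,11,34]],float)/1000
px=np.array([[237,145],[317,165],[190,375],[118,353],[210,45],[277,65],[103,250]],float)/(400/135)+[260,180]
n=cv2.fisheye.undistortPoints(px[:,None],K,np.zeros(4))[:,0]
ok,rv,tv=cv2.solvePnP(obj,n,np.eye(3),None,flags=cv2.SOLVEPNP_SQPNP)
ok,rv,tv=cv2.solvePnP(obj,n,np.eye(3),None,rv,tv,True)
pr=cv2.projectPoints(obj,rv,tv,np.eye(3),None)[0][:,0];print('res px',np.round((pr-n)*371,1).tolist())
F=np.diag([1,-1,-1.]);R=Ro.from_quat(s['ee_rot']).as_matrix()
Rw=R@M[:3,:3]@F@cv2.Rodrigues(rv)[0];o=s['tool_pos']+R@(M[:3,:3]@F@tv[:,0]+M[:3,3])
a=Rw[:,2];print('axis',a,'lean',np.degrees(np.arccos(a[2])),'az',np.degrees(np.arctan2(a[1],a[0])))
print('x az',np.degrees(np.arctan2(Rw[1,0],Rw[0,0])),Rw[:,0]);print('rim',o+.014*a,'grip',o+.064*a,'y',Rw[:,1])
"
```

```text
res px [[-0.4, -1.4], [0.9, 0.9], [1.1, -0.7], [-0.5, 0.9], [-1.7, -0.1], [0.8, 1.8], [-0.1, -1.4]]
axis [-0.3583091  -0.11284559  0.92675804] lean 22.065037075199456 az -162.51874151273137
x az -26.288997309892316 [ 0.86046713 -0.42506376  0.28092191]
rim [ 0.54922228 -0.0074606   0.10269224] grip [ 0.53130682 -0.01310288  0.14903015] y [0.36223046 0.8981017  0.24940413]
```

```bash
python3 -c "
from h import *
import pickle
s=pickle.load(open('w1.pkl','rb'))
px=np.array([[237,145],[317,165],[190,375],[118,353],[210,45],[277,65],[103,250]],float)/(400/135)+[260,180]
obj=np.array([[35,11,79],[35,-11,79],[-35,-11,79],[-35,11,79],[35,11,34],[35,-11,34],[-35,11,34]],float)/1000
from scipy.optimize import least_squares
def pose(p):
    az,L=np.radians(p[3]),np.radians(25)
    u=np.array([np.cos(az)*np.cos(L),np.sin(az)*np.cos(L),np.sin(L)]);a=np.array([-np.cos(az)*np.sin(L),-np.sin(az)*np.sin(L),np.cos(L)])
    e=np.cross(a,u);f=np.radians(p[2]);x=np.cos(f)*u+np.sin(f)*e;y=np.cross(a,x)
    return np.array([p[0],p[1],.125])-.014*a,np.c_[x,y,a]
def corners(p,sh=1.0):
    o,R=pose(p);c=np.array([0,0,.0565]);ob=(obj-c)-.001*p[4]*np.sign(obj-c)+c
    return o+ob@R.T
f=lambda p:(np.array([wproj(P,s) for P in corners(p)])-px).ravel()
r=least_squares(f,[.56,-.006,-41,15.5,1.5]);p=r.x;print(p.round(4),np.round(r.fun.reshape(-1,2),1).tolist())
r2=least_squares(lambda q:f([q[0],q[1],q[2],15.6,q[3]]),[.56,-.006,-41,1.5]);print('az fixed',r2.x.round(4),r2.cost,r.cost)
o,R=pose(p);print('grip',o+.064*R[:,2],'axis',R[:,2],'x',R[:,0],'y',R[:,1])
for n in('top','scene'):print(n,np.array([proj(n,P) for P in corners(p)]).round(0).tolist())
"
```

```text
[ 5.57600e-01 -6.10000e-03 -4.04003e+01  1.69878e+01  1.87970e+00] [[1.2, 0.6], [-0.3, 1.1], [-0.5, -1.1], [0.7, 1.9], [-0.8, -0.8], [-0.7, -0.4], [0.3, -1.8]]
az fixed [ 5.57700e-01 -6.60000e-03 -3.89251e+01  1.83730e+00] 7.392759494751173 7.046516018236392
grip [ 0.53737517 -0.01231863  0.17031539] axis [-0.40417826 -0.12347523  0.90630779] x [ 0.84943121 -0.41819425  0.32183878] y [0.33927359 0.89992635 0.27390874]
top [[335.0, 242.0], [343.0, 246.0], [328.0, 275.0], [320.0, 272.0], [331.0, 235.0], [340.0, 239.0], [317.0, 264.0]]
scene [[303.0, 226.0], [294.0, 229.0], [294.0, 211.0], [303.0, 208.0], [309.0, 243.0], [301.0, 245.0], [309.0, 224.0]]
```

The fit agrees with all three cameras to about 1–2 px. It puts the rim at (0.558, −0.006), the lean azimuth at 16–17°, the bar at −40° from the uphill line and the grip point at (0.537, −0.012, 0.170). I'll hold it 7 mm above that so the fingertips clear the tilted flange.

Call:
arm_command:
  plan:
    - [-0.18,-0.01,0.01,0,0.09]
    - [-0.18,-0.024,0.033,0.05,0.193]
    - [-0.18,-0.024,0.033,0.2,0.193]
    - [-0.18,-0.024,0.033,0.2,0.193]

```text
t: 5.62
tool_pos: [0.5326, -0.0125, 0.2066]
ee_rot: [0.98, -0.2, -0.003, -0.0]
ft_force: [-0.4, -0.8, -0.2]
opening: 0.0521
grasp_force: 0.0
```

```bash
python3 -c "
from h import *
go((.5347,-.0133,.158),-113.5)
s=monitor.get_state()
cv2.imwrite('pics/w2.png',get_image('wrist'))
"
```

```text
frac [ 0.008 -0.     0.162] turn 0.004 |yaw -113.1 tilt 0.3 pos [ 0.5326 -0.0125  0.2066] q [-0.44  0.71  0.66  1.9  -0.62  0.75 -1.4 ] F [-0.4 -0.8 -0.2] t 5.625
```

View pics/w2.png

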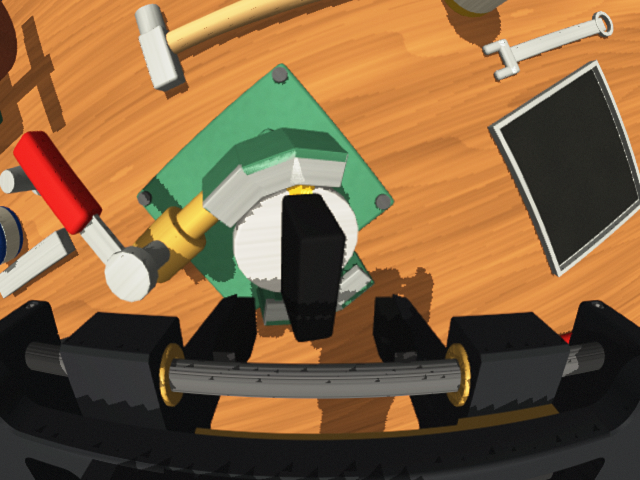

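The bar (285–345 px across) is centred between the fingertips (253 and 375) and in line with them. Going down and closing.

Call:
arm_command:
  plan:
    - [-0.18,0.008,0,0.09,0]
    - [-0.18,0.008,0,0.162,0]
    - [-0.18,0.008,0,0.162,0]
    - [1,0.008,0,0.162,0]
    - [1,0.008,0,0.162,0]

```text
t: 6.3
tool_pos: [0.5374, -0.0139, 0.1606]
ee_rot: [0.98, -0.201, 0.001, -0.0]
ft_force: [0.1, 0.4, -0.1]
opening: 0.034
grasp_force: 0.0
```

Call:
arm_command:
  plan:
    - [1,0,0,0,0]
    - [1,0,0,0,0]

```text
t: 6.55
tool_pos: [0.5374, -0.0131, 0.16]
ee_rot: [0.98, -0.2, 0.001, -0.001]
ft_force: [0.4, 1.9, 5.8]
opening: 0.0266
grasp_force: 27.0
```

```bash
python3 -c "
from h import *
p=monitor.get_state()['tool_pos'];a=np.array([-.406,-.118,.906])
go(p-.0075*a);print(monitor.get_state()['wrist_torque'])"
```

```text
frac [ 0.008 -0.007  0.023] turn 0 |yaw -113.1 tilt 0.13 pos [ 0.5374 -0.0131  0.16  ] q [-0.4   0.77  0.59  1.93 -0.7   0.65 -1.34] F [0.4 1.9 5.8] t 6.55
[ 0.67263944 -0.05330719  0.0851899 ]
```

Call:
arm_command:
  plan:
    - [1,0.004,-0.004,0.012,0]
    - [1,0.008,-0.007,0.023,0]
    - [1,0.008,-0.007,0.023,0]

```text
t: 6.92
tool_pos: [0.5399, -0.012, 0.1534]
ee_rot: [0.98, -0.2, 0.0, -0.001]
ft_force: [-2.0, 2.8, 11.9]
opening: 0.026
grasp_force: 28.0
```

```bash
python3 -c "
from h import *
p=monitor.get_state();d=p['tool_pos']-np.array([.5374,-.0131,.16]);print(d*1000,-d@np.array([-.406,-.118,.906]),p['opening'],p['grasp_force'],p['wrist_torque']);go(p['tool_pos'])"
```

```text
[ 2.54379994  1.14383189 -6.64160298] 0.007185047244114681 0.026021465450694416 27.96187749126375 [0.90445272 0.35752717 0.03334117]
frac [0. 0. 0.] turn 0 |yaw -113.1 tilt 0.13 pos [ 0.5399 -0.012   0.1534] q [-0.39  0.78  0.58  1.93 -0.71  0.64 -1.34] F [-2.   2.8 11.9] t 6.925
```

The cover is pressed down 7.2 mm with about 11 N, which fits the spring less the cover's weight. Twisting anticlockwise now.

Call:
arm_command:
  plan:
    - [1,0,0,0.002,-0.05]
    - [1,0,0,0.002,-0.12]
    - [1,0,0,0.002,-0.2]

```text
t: 7.3
tool_pos: [0.5399, -0.0119, 0.1529]
ee_rot: [1.0, 0.001, 0.001, -0.001]
ft_force: [-2.7, 0.5, 10.2]
opening: 0.0232
grasp_force: 28.9
```

```bash
python3 -c "
from h import *
p=monitor.get_state();d=p['tool_pos']-np.array([.5374,-.0131,.16]);print(d*1000,-d@np.array([-.406,-.118,.906]),p['opening'],p['grasp_force'],p['wrist_torque']);go(p['tool_pos'])"
```

```text
[ 2.48625932  1.1953117  -7.1454084 ] 0.007624208072174539 0.02322076362283211 28.889448490845098 [ 0.51368943  0.52114352 -0.00209809]
frac [0. 0. 0.] turn 0 |yaw -89.9 tilt 0.11 pos [ 0.5399 -0.0119  0.1529] q [-0.33  0.76  0.46  1.93 -0.58  0.59 -1.05] F [-2.7  0.5 10.2] t 7.3
```

Call:
arm_command:
  plan:
    - [1,0,0,0,-0.08]
    - [1,0,0,0,-0.16]
    - [1,0,0,0,-0.24]
    - [1,0,0,0,-0.32]
    - [1,0,0,0,-0.4]

```text
t: 7.92
tool_pos: [0.5441, -0.0189, 0.154]
ee_rot: [0.922, 0.387, 0.004, 0.006]
ft_force: [4.3, -10.2, 9.0]
opening: 0.022
grasp_force: 30.6
```

Call:
arm_command:
  plan:
    - [1,0,0,0,-0.06]
    - [1,0,0,0,-0.12]
    - [1,0,0,0,-0.12]

```text
t: 8.3
tool_pos: [0.5466, -0.0202, 0.155]
ee_rot: [0.87, 0.492, 0.005, 0.008]
ft_force: [5.6, -11.2, 10.6]
opening: 0.0222
grasp_force: 30.7
```

```bash
python3 -c "
from h import *
p=monitor.get_state();d=p['tool_pos']-np.array([.5374,-.0131,.16]);print(d*1000,-d@np.array([-.406,-.118,.906]),p['opening'],p['grasp_force'],p['wrist_torque']);a=np.array([-.406,-.118,.906])
for k in(.014,.03,.06,.08):go(p['tool_pos']+k*a)
cv2.imwrite('pics/w3.png',get_image('wrist'))"
```

```text
[ 9.23270458 -7.10088044 -4.97753357] 0.007420219582877456 0.022166766739436374 30.699405858513273 [-2.71788104 -1.72058774 -0.29890446]
frac [-0.014 -0.013 -0.043] turn 0 |yaw -31.0 tilt 1.09 pos [ 0.5466 -0.0202  0.155 ] q [-0.17  0.71  0.19  1.91 -0.23  0.52 -0.37] F [  5.6 -11.2  10.6] t 8.3
frac [-0.031 -0.027 -0.091] turn 0 |yaw -31.0 tilt 1.09 pos [ 0.5466 -0.0202  0.155 ] q [-0.17  0.71  0.19  1.91 -0.23  0.52 -0.37] F [  5.6 -11.2  10.6] t 8.3
frac [-0.062 -0.054 -0.182] turn 0 |yaw -31.0 tilt 1.09 pos [ 0.5466 -0.0202  0.155 ] q [-0.17  0.71  0.19  1.91 -0.23  0.52 -0.37] F [  5.6 -11.2  10.6] t 8.3
frac [-0.082 -0.072 -0.243] turn 0 |yaw -31.0 tilt 1.09 pos [ 0.5466 -0.0202  0.155 ] q [-0.17  0.71  0.19  1.91 -0.23  0.52 -0.37] F [  5.6 -11.2  10.6] t 8.3
```

View pics/w3.png

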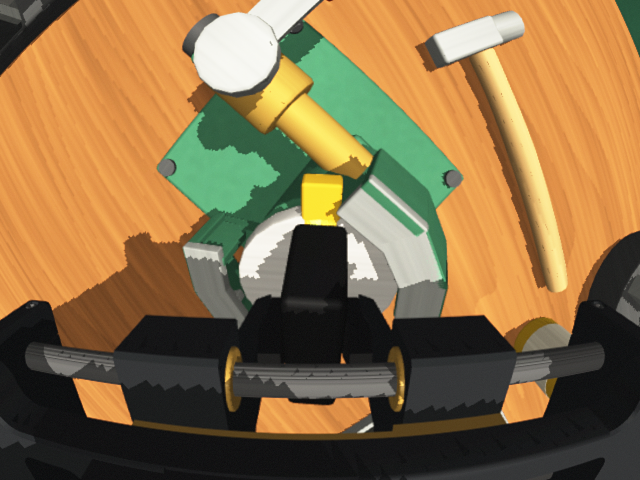

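The yellow ear at (322,200) is past the keeper's end at (345,205), so the cover has turned about 82° and is free. There is some side load, because the bar has bedded flat on the pads. Lifting along the pot's axis.

Call:
arm_command:
  plan:
    - [1,-0.005,-0.005,-0.015,0]
    - [1,-0.01,-0.009,-0.03,0]
    - [1,-0.014,-0.013,-0.043,0]
    - [1,-0.022,-0.02,-0.067,0]
    - [1,-0.031,-0.027,-0.091,0]

```text
t: 8.98
tool_pos: [0.5273, -0.0171, 0.1789]
ee_rot: [0.869, 0.495, -0.0, 0.0]
ft_force: [2.5, -0.9, -3.2]
opening: 0.0219
grasp_force: 29.8
```

```bash
python3 -c "
from h import *
p=monitor.get_state();a=np.array([-.406,-.118,.906]);d=p['tool_pos']-np.array([.5374,-.0131,.16]);print(d*1000,-d@a,p['opening'],p['grasp_force'],p['wrist_torque'])
for k in(.02,.04,.06,):go(p['tool_pos']+k*a)
"
```

```text
[-10.06620454  -4.00401599  18.94082549] -0.021719740826058712 0.021875944915627322 29.796599820256233 [-0.41018053 -0.60579466 -0.0823539 ]
frac [-0.021 -0.019 -0.06 ] turn 0 |yaw -30.7 tilt 0.05 pos [ 0.5273 -0.0171  0.1789] q [-0.17  0.66  0.19  1.93 -0.22  0.57 -0.37] F [ 2.5 -0.9 -3.2] t 8.975
frac [-0.041 -0.039 -0.121] turn 0 |yaw -30.7 tilt 0.05 pos [ 0.5273 -0.0171  0.1789] q [-0.17  0.66  0.19  1.93 -0.22  0.57 -0.37] F [ 2.5 -0.9 -3.2] t 8.975
frac [-0.062 -0.058 -0.181] turn 0 |yaw -30.7 tilt 0.05 pos [ 0.5273 -0.0171  0.1789] q [-0.17  0.66  0.19  1.93 -0.22  0.57 -0.37] F [ 2.5 -0.9 -3.2] t 8.975
```

Call:
arm_command:
  plan:
    - [1,-0.021,-0.019,-0.06,0]
    - [1,-0.041,-0.039,-0.121,0]
    - [1,-0.062,-0.058,-0.181,0]
    - [1,-0.062,-0.058,-0.3,0]
    - [1,-0.062,-0.058,-0.35,0]

```text
t: 9.6
tool_pos: [0.5034, -0.024, 0.2867]
ee_rot: [0.869, 0.495, 0.001, 0.001]
ft_force: [-0.2, 0.2, -2.4]
opening: 0.0219
grasp_force: 29.7
```

```bash
python3 -c "
from h import *
a=get_image('wrist');b=get_image('scene')
cv2.imwrite('pics/w4.png',np.hstack([cv2.resize(a,(400,300)),cv2.resize(b[110:260,220:420],(400,300),interpolation=cv2.INTER_CUBIC)]))
t=cv2.imread('pics/top0.png');h=cv2.cvtColor(t,cv2.COLOR_BGR2GRAY);m=np.zeros_like(h);m[240:340,415:512]=cv2.inRange(h,0,70)[240:340,415:512]
m=cv2.morphologyEx(m,3,np.ones((5,5)))
r=cv2.minAreaRect(max(cv2.findContours(m,0,2)[0],key=cv2.contourArea));P=np.array([onz('top',u,v,.006) for u,v in cv2.boxPoints(r)]);print(r,P.round(4),P.mean(0),np.linalg.norm(P[0]-P[1]),np.linalg.norm(P[1]-P[2]))
p=monitor.get_state();print(p['wrist_torque'],p['opening'],p['grasp_force']);go((*P.mean(0)[:2],.27))
"
```

```text
((462.0769348144531, 289.8846130371094), (78.25033569335938, 68.05230712890625), 78.69007110595703) [[ 0.5472 -0.2212  0.006 ]
 [ 0.5795 -0.3713  0.006 ]
 [ 0.4092 -0.4028  0.006 ]
 [ 0.3777 -0.2545  0.006 ]] [ 0.47837954 -0.3124316   0.006     ] 0.15356669738898518 0.1731916976247998
[-0.09938605  0.10677506  0.00657112] 0.021901621607180115 29.66557279229164
frac [-0.871  0.417  0.054] turn 0 |yaw -30.7 tilt 0.23 pos [ 0.5038 -0.0239  0.2864] q [-0.21  0.48  0.26  1.88 -0.16  0.8  -0.4 ] F [-0.1  0.5 -3. ] t 9.7
```

View pics/w4.png

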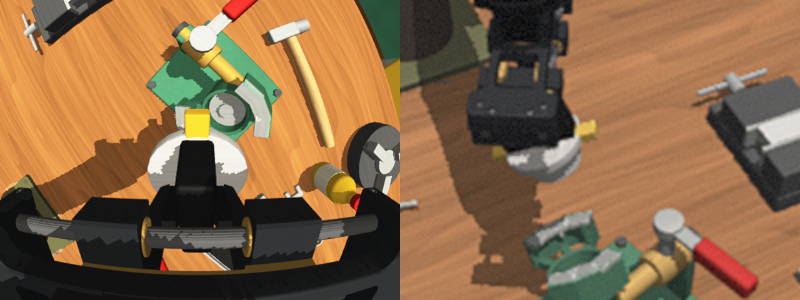

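The cover is held clear of the pot, tilted about 18° within the pad plane with its +x_tool end high. The tray centre is at (0.478, −0.312). I'll carry it there, touch the low edge down on the rubber, then roll it flat by moving along +x_tool before letting go.

Call:
arm_command:
  plan:
    - [1,-0.09,0.04,0,0]
    - [1,-0.24,0.105,0.02,0]
    - [1,-0.4,0.175,0.04,0]
    - [1,-0.56,0.25,0.06,0]
    - [1,-0.72,0.32,0.08,0]

```text
t: 10.32
tool_pos: [0.4748, -0.2596, 0.2593]
ee_rot: [0.869, 0.495, -0.0, -0.001]
ft_force: [0.3, -0.7, -2.0]
opening: 0.0219
grasp_force: 29.7
```

Call:
arm_command:
  plan:
    - [1,-0.13,0.06,0.02,0]
    - [1,-0.218,0.097,0.1,0]
    - [1,-0.218,0.097,0.25,0]
    - [1,-0.218,0.097,0.4,0]
    - [1,-0.218,0.097,0.4,0]

```text
t: 10.95
tool_pos: [0.4647, -0.3275, 0.1369]
ee_rot: [0.869, 0.495, -0.002, -0.004]
ft_force: [0.4, 0.5, -1.8]
opening: 0.0221
grasp_force: 29.7
```

```bash
python3 -c "
from h import *
p=monitor.get_state();print(p['wrist_torque'],p['opening'],p['grasp_force']);go((.468,-.330,.063))
b=get_image('scene');a=get_image('wrist')
cv2.imwrite('pics/s5.png',np.hstack([cv2.resize(a,(400,300)),cv2.resize(b[200:350,80:280],(400,300),interpolation=cv2.INTER_CUBIC)]))
"
```

```text
[-0.09620964  0.09693941  0.01560255] 0.0221174317499878 29.71878256648779
frac [-0.002  0.016  0.246] turn 0 |yaw -30.6 tilt 0.53 pos [ 0.4647 -0.3275  0.1369] q [ 0.44  0.77  0.16  1.83 -0.21  0.57  0.2 ] F [ 0.4  0.5 -1.8] t 10.95
```

View pics/s5.png

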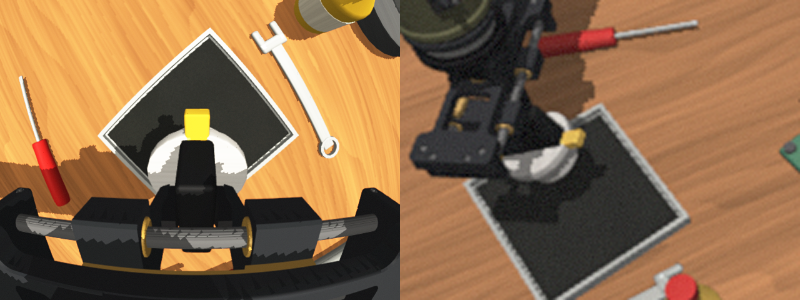

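The cover is over the tray, its centre near the tray's middle. The wrench, bottle and screwdriver are clear. Lowering until it touches.

Call:
arm_command:
  plan:
    - [1,0,0.01,0.1,0]
    - [1,0,0.016,0.18,0]
    - [1,0,0.016,0.215,0]
    - [1,0,0.016,0.225,0]
    - [1,0,0.016,0.225,0]

```text
t: 11.68
tool_pos: [0.4722, -0.3325, 0.0736]
ee_rot: [0.869, 0.495, 0.0, 0.001]
ft_force: [-0.6, 0.6, -3.5]
opening: 0.0216
grasp_force: 29.7
```

Call:
arm_command:
  plan:
    - [1,0,0,0.008,0]
    - [1,0,0,0.016,0]
    - [1,0,0,0.016,0]

```text
t: 12.05
tool_pos: [0.4716, -0.332, 0.0676]
ee_rot: [0.869, 0.495, -0.0, -0.0]
ft_force: [-0.4, -0.6, -1.9]
opening: 0.0218
grasp_force: 29.7
```

Call:
arm_command:
  plan:
    - [1,0,0,0.008,0]
    - [1,0,0,0.014,0]
    - [1,0,0,0.014,0]

```text
t: 12.42
tool_pos: [0.4715, -0.3319, 0.0632]
ee_rot: [0.869, 0.495, -0.0, -0.0]
ft_force: [0.3, 0.6, -2.1]
opening: 0.0218
grasp_force: 29.7
```

Call:
arm_command:
  plan:
    - [1,0,0,0.005,0]
    - [1,0,0,0.01,0]
    - [1,0,0,0.01,0]

```text
t: 12.8
tool_pos: [0.4717, -0.3322, 0.0607]
ee_rot: [0.869, 0.495, 0.0, 0.0]
ft_force: [-1.0, -0.3, 0.2]
opening: 0.0219
grasp_force: 29.7
```

Call:
arm_command:
  plan:
    - [1,0.0,0,0.007,0]
    - [1,0.023,0,0.008,0]
    - [1,0.047,0,0.01,0]
    - [1,0.047,0,0.01,0]

```text
t: 13.3
tool_pos: [0.4795, -0.3212, 0.0584]
ee_rot: [0.869, 0.495, 0.0, 0.002]
ft_force: [-0.0, -1.3, 7.9]
opening: 0.0216
grasp_force: 30.0
```

```bash
python3 -c "
from h import *
p=monitor.get_state();print(p['wrist_torque'],p['opening'],p['grasp_force']);go(p['tool_pos'])
R=Ro.from_quat(p['ee_rot']).as_matrix();print(R.T@p['ft_force'])"
```

```text
[-0.46768916  0.41690367 -0.02035605] 0.021562587184211144 29.99966874718666
frac [0. 0. 0.] turn 0 |yaw -30.7 tilt 0.17 pos [ 0.4795 -0.3212  0.0584] q [ 0.44  0.9   0.12  1.85 -0.24  0.41  0.2 ] F [-0.  -1.3  7.9] t 13.3
[-1.16702174  0.70251659 -7.87702292]
```

Call:
arm_command:
  plan:
    - [1,0.02,0,0.004,0]
    - [1,0.04,0,0.01,0]
    - [1,0.045,0,0.012,0]
    - [1,0.045,0,0.012,0]

```text
t: 13.8
tool_pos: [0.4863, -0.3093, 0.0544]
ee_rot: [0.869, 0.495, 0.0, 0.001]
ft_force: [-0.1, -2.8, 6.8]
opening: 0.0218
grasp_force: 30.0
```

```bash
python3 -c "
from h import *
p=monitor.get_state();print(p['wrist_torque'],p['opening'],p['grasp_force']);go(p['tool_pos'])
R=Ro.from_quat(p['ee_rot']).as_matrix();print(R.T@p['ft_force'])
a=get_image('wrist');cv2.imwrite('pics/w6.png',a)
h=cv2.cvtColor(a,cv2.COLOR_BGR2HSV)
for n in('w1','w3','w6'):
  h=cv2.cvtColor(cv2.imread(f'pics/{n}.png'),cv2.COLOR_BGR2HSV);m=cv2.inRange(h,(25,200,120),(33,255,255));m[320:]=0
  c=max(cv2.findContours(m,0,2)[0],key=cv2.contourArea);print(n,cv2.contourArea(c),cv2.boundingRect(c))
# expected far end-top edge of ear (tool frame x=52mm, 34 vs grip height) if flat, for grip height h=66..72
s=p;T=Ro.from_quat(s['ee_rot']).as_matrix()
def ear(tau,h):
  out=[]
  for x,y,z in((52,8,34),(52,-8,34),(38,8,34),(38,-8,34),(52,8,24),(52,-8,24)):
    q=np.array([x,0,h-z])/1000;c,sn=np.cos(np.radians(tau)),np.sin(np.radians(tau))
    t=np.array([c*q[0]+sn*q[2],y/1000,c*q[2]-sn*q[0]-.0187]);out.append(wproj(s['tool_pos']+T@t,s).round(0).tolist())
  return out
for tau in(0,9,18):print(tau,ear(tau,70))
"
```

```text
[-0.76290505  0.44058243  0.10093805] 0.021774077638163115 30.002589281648397
frac [0. 0. 0.] turn 0 |yaw -30.7 tilt 0.12 pos [ 0.4863 -0.3093  0.0544] q [ 0.42  0.9   0.12  1.85 -0.25  0.4   0.19] F [-0.1 -2.8  6.8] t 13.8
[-2.46477122  1.31405991 -6.74637996]
w1 0.5 (340, 191, 5, 2)
w3 945.5 (303, 183, 39, 39)
w6 0.0 (297, 228, 1, 1)
0 [[333.0, 193.0], [297.0, 193.0], [333.0, 224.0], [297.0, 224.0], [332.0, 190.0], [298.0, 190.0]]
9 [[334.0, 184.0], [296.0, 184.0], [333.0, 215.0], [296.0, 215.0], [333.0, 178.0], [297.0, 178.0]]
18 [[335.0, 177.0], [294.0, 177.0], [334.0, 209.0], [295.0, 209.0], [334.0, 168.0], [296.0, 168.0]]
```

```bash
python3 -c "
from h import *
for n in('w6',):
  h=cv2.cvtColor(cv2.imread(f'pics/{n}.png'),cv2.COLOR_BGR2HSV);print(h[170:260:6,315].tolist())
  m=cv2.inRange(h,(22,120,40),(35,255,255));m[320:]=0;m[:,:250]=0;m[:,380:]=0
  for c in cv2.findContours(m,0,2)[0]:
    if cv2.contourArea(c)>30:print(n,cv2.contourArea(c),cv2.boundingRect(c))
a=cv2.imread('pics/w6.png');c=np.clip(a[130:330,200:430].astype(float)*1.8,0,255).astype(np.uint8)
b=get_image('scene')[230:340,90:250]
cv2.imwrite('pics/v6.png',np.hstack([cv2.resize(c,(400,348)),cv2.resize(b,(400,348),interpolation=cv2.INTER_CUBIC)]))
"
```

```text
[[34, 36, 50], [39, 36, 50], [30, 33, 47], [30, 26, 49], [21, 202, 129], [30, 171, 255], [30, 174, 255], [30, 172, 255], [30, 171, 255], [30, 173, 255], [30, 174, 255], [23, 198, 129], [0, 13, 20], [0, 0, 16], [0, 32, 16]]
w6 1328.0 (296, 193, 36, 44)
```

The ear now spans rows 193–237, and a flat cover should put it at about 190–193. The grip height above the floor is 67 mm, so the cover has rolled flat. I'll seat it with a small press, open and look.

Call:
arm_command:
  plan:
    - [1,0,0,0.006,0]
    - [1,0,0,0.006,0]
    - [0.3,0,0,0.0,0]
    - [0.2,0,0,0,0]
    - [0.2,0,0,0,0]

```text
t: 14.52
tool_pos: [0.4856, -0.3075, 0.0533]
ee_rot: [0.869, 0.495, -0.0, -0.001]
ft_force: [0.9, -0.3, -0.4]
opening: 0.0353
grasp_force: 0.0
```

```bash
python3 -c "
from h import *
go((.4863,-.3093,.2))
c=get_image('wrist')[100:340,200:440]
b=get_image('scene')[230:340,90:200]
cv2.imwrite('pics/v6.png',np.hstack([cv2.resize(c,(400,400)),cv2.resize(b,(400,400),interpolation=cv2.INTER_CUBIC)]))
"
```

```text
frac [-0.004  0.004 -0.489] turn 0 |yaw -30.6 tilt 0.09 pos [ 0.4856 -0.3075  0.0533] q [ 0.42  0.91  0.12  1.85 -0.25  0.4   0.19] F [ 0.9 -0.3 -0.4] t 14.525
```

Released with no contact force. Raising straight up and clear, then the last look.

Call:
arm_command:
  plan:
    - [0.0,0,0,0,0]
    - [0.0,0,0,-0.1,0]
    - [0.0,0,0,-0.3,0]
    - [0.0,0,0,-0.5,0]
    - [0.0,-0.15,0,-0.6,0]

```text
t: 15.25
tool_pos: [0.4664, -0.3445, 0.2369]
ee_rot: [0.867, 0.498, 0.002, 0.001]
ft_force: [-0.2, -0.1, -0.3]
opening: 0.0442
grasp_force: 0.0
```

Call:
arm_command:
  plan:
    - [0.0,-0.2,0,0,0]
    - [0.0,-0.3,0,0,0]
    - [0.0,-0.3,0,0,0]

```text
t: 15.62
tool_pos: [0.4144, -0.4271, 0.2339]
ee_rot: [0.87, 0.493, -0.001, 0.0]
ft_force: [0.6, 1.0, -0.1]
opening: 0.0445
grasp_force: 0.0
```

```bash
python3 -c "
from h import *
s=monitor.get_state();print(s['ft_force'],s['tool_pos'])
w=get_image('wrist');b=get_image('scene');t=get_image('top');cv2.imwrite('pics/top9.png',t)
cv2.imwrite('pics/v7.png',np.hstack([cv2.resize(w,(400,300)),cv2.resize(b,(400,300))]))
# lever angle now
x=t[150:300,200:340];h=cv2.cvtColor(x,cv2.COLOR_BGR2HSV);m=cv2.inRange(h,(0,150,60),(6,255,255))|cv2.inRange(h,(172,150,60),(180,255,255))
print(cv2.minAreaRect(max(cv2.findContours(m,0,2)[0],key=cv2.contourArea)))
"
```

```text
[ 0.63532262  1.02898031 -0.10609917] [ 0.41441613 -0.42707505  0.23394848]
((69.82124328613281, 48.02072525024414), (35.37456130981445, 9.823441505432129), 75.25643920898438)
```

View pics/v7.png

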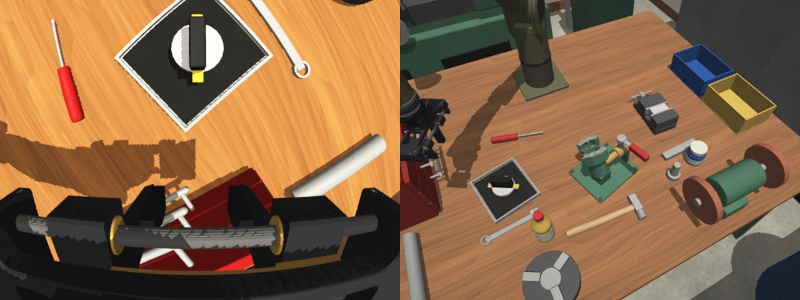

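The cover stands upright in the middle of the tray: disc at (197,45) in the wrist view, both ears visible. The lever hasn't moved (75.3° in the image, as before), and the loose things look to be where they were. Backing away from the red box, then handing in.

Call:
arm_command:
  plan:
    - [0.0,0,0,-0.2,0]
    - [0.0,0.1,0,-0.3,0]
    - [0.0,0.15,0,-0.3,0]
    - [0.0,0.15,0,-0.3,0]
    - [0.0,0.15,0,-0.3,0]

```text
t: 16.4
tool_pos: [0.4389, -0.3855, 0.3224]
ee_rot: [0.869, 0.495, -0.001, -0.001]
ft_force: [0.4, -0.3, -0.7]
opening: 0.0442
grasp_force: 0.0
```

```bash
python3 -c "
from h import *
s=monitor.get_state();print(s['ft_force'],s['tool_pos'],s['t']);print(arm.hand_in())"
```

```text
[ 0.43128796 -0.25929487 -0.73557626] [ 0.43893544 -0.38554607  0.322439  ] 16.4
the job is handed in; nothing more can be done
None
```

Handed in at 16.4 s, no verdict returned: the valve lever was swung to its stop first, then the cover was pressed, twisted about 82° anticlockwise, lifted off and set down in the tray, where the last picture shows it upright on its base; the other bench items looked unmoved.

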